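Find the rocking blank cover on the desk connection box and press it home

TASK

One of the four plain blank covers on the desk connection box is not pushed home on its clips, though all four look alike. Press lightly near the front edge of one cover after another until you find the one that rocks, then press that one down in the middle until it is fully home, and leave it. Work with the fingertips only: do not pull any cover up, do not push hard enough to break a cover (no more than 60 N), and leave everything else on the desk where it is.

Things in the scene. Friction and masses are not known exactly. Their poses are not given: they have to be found in the camera images.
- socket_box: Low dark grey metal box with black ends, 84 mm front to back (x) by 376 mm (y, its long way) by 40 mm high, fixed to the desk. Origin at the centre of its underside; -x is its front, towards the robot. On its top five black frames, 58 mm square and 4 mm high, stand in a row 62 mm apart: four with a plain grey blank cover, one (7 mm high, not part of the job) with a jack and slots. Their order varies.
- insert_1: One of the four frames with a blank cover; it does not move. Origin at the centre of its underside, on the box top, 40 mm above the desk; axes as the box's. Its cover is a flat grey plate 48 mm square and 8 mm thick, its face 9 mm above this origin if home and 12 mm if not; its front and rear edges are 24 mm before and behind the origin.
- insert_2: One of the four frames with a blank cover; it does not move. Origin at the centre of its underside, on the box top, 40 mm above the desk; axes as the box's. Its cover is a flat grey plate 48 mm square and 8 mm thick, its face 9 mm above this origin if home and 12 mm if not; its front and rear edges are 24 mm before and behind the origin.
- insert_3: One of the four frames with a blank cover; it does not move. Origin at the centre of its underside, on the box top, 40 mm above the desk; axes as the box's. Its cover is a flat grey plate 48 mm square and 8 mm thick, its face 9 mm above this origin if home and 12 mm if not; its front and rear edges are 24 mm before and behind the origin.
- insert_4: One of the four frames with a blank cover; it does not move. Origin at the centre of its underside, on the box top, 40 mm above the desk; axes as the box's. Its cover is a flat grey plate 48 mm square and 8 mm thick, its face 9 mm above this origin if home and 12 mm if not; its front and rear edges are 24 mm before and behind the origin.
- cover_1 (a joint): How far insert_1's cover has gone straight down (m) from where it stood at the start: 0 at first for every cover, home or not; negative if pulled up. If it is home it gives under 1 mm. If not, 8 to 12 N in the middle push it about 3 mm down its stiff clips to a stop, and it stays where it is left; pressing at the edge only rocks it.
- cover_1_rock (a joint): Rocking (rad) of insert_1's cover about its centre line along the box's long way; positive: front edge down. If it is home it stays within 0.02. If not, it starts level, 2 to 3 N at the front or rear edge tip it by 0.13 to 0.15 (that edge goes down 3 mm, to a stop), and it swings back level when let go. It does not rock left or right.
- cover_2 (a joint): How far insert_2's cover has gone straight down (m) from where it stood at the start: 0 at first for every cover, home or not; negative if pulled up. If it is home it gives under 1 mm. If not, 8 to 12 N in the middle push it about 3 mm down its stiff clips to a stop, and it stays where it is left; pressing at the edge only rocks it.
- cover_2_rock (a joint): Rocking (rad) of insert_2's cover about its centre line along the box's long way; positive: front edge down. If it is home it stays within 0.02. If not, it starts level, 2 to 3 N at the front or rear edge tip it by 0.13 to 0.15 (that edge goes down 3 mm, to a stop), and it swings back level when let go. It does not rock left or right.
- cover_3 (a joint): How far insert_3's cover has gone straight down (m) from where it stood at the start: 0 at first for every cover, home or not; negative if pulled up. If it is home it gives under 1 mm. If not, 8 to 12 N in the middle push it about 3 mm down its stiff clips to a stop, and it stays where it is left; pressing at the edge only rocks it.
- cover_3_rock (a joint): Rocking (rad) of insert_3's cover about its centre line along the box's long way; positive: front edge down. If it is home it stays within 0.02. If not, it starts level, 2 to 3 N at the front or rear edge tip it by 0.13 to 0.15 (that edge goes down 3 mm, to a stop), and it swings back level when let go. It does not rock left or right.
- cover_4 (a joint): How far insert_4's cover has gone straight down (m) from where it stood at the start: 0 at first for every cover, home or not; negative if pulled up. If it is home it gives under 1 mm. If not, 8 to 12 N in the middle push it about 3 mm down its stiff clips to a stop, and it stays where it is left; pressing at the edge only rocks it.
- cover_4_rock (a joint): Rocking (rad) of insert_4's cover about its centre line along the box's long way; positive: front edge down. If it is home it stays within 0.02. If not, it starts level, 2 to 3 N at the front or rear edge tip it by 0.13 to 0.15 (that edge goes down 3 mm, to a stop), and it swings back level when let go. It does not rock left or right.
- eraser: The white and blue block eraser lying on one end of the box, 21x52x12 mm; not part of the job. Origin at the centre of its underside.
- binder_clip: The black spring clip standing on its jaws behind the box, 32x31x43 mm; not part of the job. Origin at the centre of its underside.
- ball_pen: The grey ball pen lying in front of the box, 13x132x14 mm; not part of the job. Origin at the centre of its underside.
- notebook: The black notebook lying at the left, 148x110x16 mm; not part of the job. Origin at the centre of its underside.
- stapler: The black desk stapler behind the box, 36x153x44 mm; not part of the job. Origin at the centre of its underside.
- mug: The mug on its coaster at the right, 84x123x91 mm; not part of the job. Origin at the centre of its underside.
- desk_clock: The small round desk clock on a foot, at the back, 35x80x87 mm; not part of the job. Origin at the centre of its underside.

How it is judged:
On the way, in this order (a step that is already met when the one before it is completed fails the run):
1. the cover that is not home is pressed at an edge, so that it rocks by more than 0.05 rad (about 3 degrees), before any cover has gone down (((value of joint cover_1_rock above 0.05 rad or value of joint cover_1_rock below -0.05 rad) or (value of joint cover_2_rock above 0.05 rad or value of joint cover_2_rock below -0.05 rad) or (value of joint cover_3_rock above 0.05 rad or value of joint cover_3_rock below -0.05 rad) or (value of joint cover_4_rock above 0.05 rad or value of joint cover_4_rock below -0.05 rad)) and not (value of joint any of cover_1, cover_2, cover_3, cover_4 above 0.0022 m)), for 0.1 s.
2. that cover is pressed down home (more than 2.2 mm of its 3 mm) (value of joint any of cover_1, cover_2, cover_3, cover_4 above 0.0022 m), for 0.1 s.
At the end, for the whole second after the job is handed in: The cover that was not home has gone down by more than 2.2 mm of its 3 mm and stays there; all four covers lie flat in their frames (rocked by less than 0.03 rad) and none is pulled up by more than 1 mm (value of joint any of cover_1, cover_2, cover_3, cover_4 above 0.0022 m and value of joint cover_1_rock between -0.03 and 0.03 rad and value of joint cover_2_rock between -0.03 and 0.03 rad and value of joint cover_3_rock between -0.03 and 0.03 rad and value of joint cover_4_rock between -0.03 and 0.03 rad and value of joint each of cover_1, cover_2, cover_3, cover_4 above -0.001 m); the robot touches nothing.
It fails at once if a cover is pulled up by more than 2 mm (value of joint any of cover_1, cover_2, cover_3, cover_4 below -0.002 m).
It fails at once if a cover or its frame is pushed with more than 60 N (contact force between the fingers and insert_1 above 60 N or contact force between the fingers and insert_2 above 60 N or contact force between the fingers and insert_3 above 60 N or contact force between the fingers and insert_4 above 60 N).
It fails at once if one of the things lying about is lifted, carried or knocked by more than 15 mm (distance of any of eraser, binder_clip, ball_pen, notebook, stapler, mug, desk_clock from where it was at the start of the episode above 0.015 m).
It also fails if it takes over 42 s, if anything falls off the work surface, if the arm or the gripper's body presses on something with over 40 N, if the wrist force passes 120 N, or if a joint passes its speed limit or range.

ROBOT

A 6-joint arm with a two-finger parallel gripper is mounted at the origin on the work surface; the furniture and walls round the work are solid. World frame = base frame: x ahead of the robot, y to its left, z up, the work surface at z = 0. Lengths are in m, angles in rad, forces in N, time in s.
With the tool pointing down it reaches from about 0.35 to 0.775 m from the base axis. Payload 5.5 kg.
Tool frame: the origin (TCP) lies at the very end of the fingers, on their centre line; the grasp point (between the pads) lies 19 mm behind it; x points along the fingers, y is the direction in which the jaws open and shut, and the axes are right-handed (so a half turn about x gives the same grasp; the last joint's range is limited). The gripper opens to 85 mm and grips with 20 to 120 N. Pads are 22 mm wide; open, the fingers measure 114 mm over their backs; the gripper's body (76 mm by 85 mm) begins 54 mm behind the grasp point. The pads swing forward as they close: fully open they stand 13 mm farther back than shut.
Start: joints at [1.163, 0.313, 0.046, 1.304, 0, 1.431], TCP at [0.152, 0.555, 0.231] pointing down, gripper open.
Joint ranges: [-2.76, 2.76], [-0.86, 1.69], [-1.03, 1.26], [-2.2, 2.34], [-1.47, 1.5], [-3.14, 3.14]. Speed limits (rad/s): [2.57, 2.57, 3.14, 3.14, 3.14, 3.14].

INTERFACE

Orientations are given as a unit quaternion [w, x, y, z].
In Python, from workcell import env gives the robot as it stands.
- The arm moves only by the tool servo_tool, never from a script. Its argument "increments" is a list of rows, each an object with "offset": the shift along the tool's x, y, z in cm, a list of three; "yaw": the turn about the tool's x in degrees. In form: [{"offset": [x, y, z], "yaw": yaw}, ...]. A call has exactly 8 rows; each row is the pose to reach, as a shift and turn from the pose commanded when the call began, along the tool's axes at that moment; what a row does not reach only later rows make up. A row lasts 1/10 s, in which the tool goes at most 50 mm and 8.59 degrees, less where a joint would pass 70% of its speed; a pose out of reach is approached as far as the arm can. A call with a gripper value outside its range is refused whole. "claw" is the opening, from 0 (shut) to 1 (fully open), set as the call begins (left out, the last holds). The fingers move at their own pace and stop on an object; "force" is the grip in N (left out, the last holds). Time passes only in rows, so rows that repeat a pose let the fingers close, or fill a call up. It gives the time, the measured TCP pose, the force and the opening at its end, in the units of the state.
- env.get_state(): the state, without advancing time (a new reading comes with each control period).
- env.read_camera(name): name is "scene" or "side" or "wrist"; returns (picture, depth): 384x512x3 uint8, red, green, blue; 384x512 float32, m along the optical axis (not along the pixel's ray), 0 where there is no reading.
- env.camera_model(name): a dict with "vertical_fov" (degrees; the focal length in pixels is half the picture's height over the tangent of half this angle, whatever the lens; pixels are square), "cx", "cy" (the principal point, pixels), "world_from_camera" (4x4, takes a point from camera to world coordinates). Camera axes: x right, y up, looking along -z (the intrinsics and any distortion apply to the point x, -y, -z); pixel columns grow to the right and rows downward; lengths in m; the calibration is good to about 2 mm. A picture is of the moment at which its call begins: read the wrist's pose just before it. camera_model takes no time and is no camera call; for the wrist camera it gives the pose at the moment of the call.
- env.hand_in(): hands the job in, once; it reports no verdict.
The state is a dict: "clock": time; "joint_pos": joint angles; "qvel": joint speeds; "tau": joint torques, N m; "tcp_pos": TCP position; "orientation": TCP orientation; "wrist_force": force on the tool from outside, world axes, zero at the start; "ft_torque": the same for the moment, N m; "finger_gap": finger opening in m.
Only numpy, scipy, OpenCV 4.12 (cv2) and the standard library are available. Lean on these libraries where they do the work, as an engineer would, in place of code of your own. Each camera call takes 0.05 s, during which the arm holds its last target.

## Working session

There is one attempt and no reset: what is moved stays moved. The work goes in short steps, Python scripts to look and compute and a tool call to move; the robot and the scene stay as the last step left them, time stands still between calls to the robot, and variables do not carry over. Pictures are saved under pics/ and viewed, and the job is handed in when it is done.

Besides the shell and the picture viewer there is one more tool, called after "Call:" as name(argument=value, ...), one argument or row to a line, values as JSON. servo_tool: Moves the arm, as the interface text tells. Its arguments: {"type":"object","properties":{"increments":{"type":"array","items":{"type":"object","properties":{"offset":{"type":"array","items":{"type":"number"}},"yaw":{"type":"number"}}}},"claw":{"type":"number"},"force":{"type":"number"}},"required":["increments"]}

```bash
ls; mkdir -p pics; python3 - <<'E'
from workcell import env
import cv2,numpy as np
s=env.get_state();print(s)
for n in("scene","side"):
    p,d=env.read_camera(n);cv2.imwrite(f"pics/{n}0.png",p[...,::-1]);np.savez(f"{n}0.npz",p=p,d=d)
    m=env.camera_model(n);print(n,m)
E
```

```text
pics
{'clock': 0.0, 'joint_pos': array([1.16340618e+00, 3.13992845e-01, 4.49685934e-02, 1.30359884e+00,
       5.78196824e-07, 1.43117641e+00]), 'qvel': array([ 0.00065453,  0.00012658, -0.000877  ,  0.00165932,  0.00080364,
       -0.00039119]), 'tau': array([-1.37457471e-03, -4.80625212e+01,  2.98536712e+01,  1.95528113e-02,
       -6.87603233e-05, -1.27309380e-05]), 'tcp_pos': array([0.1519484 , 0.5540253 , 0.23040893]), 'orientation': array([ 0.70060378,  0.09376666,  0.70095307, -0.09501025]), 'wrist_force': array([ 0.70005209, -0.42540897,  0.2598865 ]), 'ft_torque': array([ 0.04960338, -0.0195813 ,  0.01976436]), 'finger_gap': 0.0852481580902453}
scene {'vertical_fov': 57.80151789805278, 'cx': 256.66801021491256, 'cy': 195.8152069615473, 'world_from_camera': array([[-5.40525756e-01,  3.70846709e-01, -7.55185160e-01,
        -1.39837536e-01],
       [-8.41327144e-01, -2.39043470e-01,  4.84795685e-01,
         4.41131613e-01],
       [-7.37196760e-04,  8.97402328e-01,  4.41212555e-01,
         4.29609434e-01],
       [ 0.00000000e+00,  0.00000000e+00,  0.00000000e+00,
         1.00000000e+00]])}
side {'vertical_fov': 44.39834094276728, 'cx': 246.90757075147988, 'cy': 192.7997114312879, 'world_from_camera': array([[-0.9998557 ,  0.01618266, -0.00516756,  0.50930986],
       [-0.0141752 , -0.62713824,  0.77877898,  0.83740183],
       [ 0.00936194,  0.77873985,  0.62727713,  0.71550681],
       [ 0.        ,  0.        ,  0.        ,  1.        ]])}
```

View pics/scene0.png

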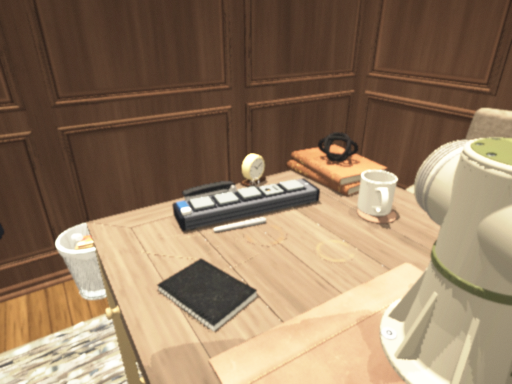

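View pics/side0.png

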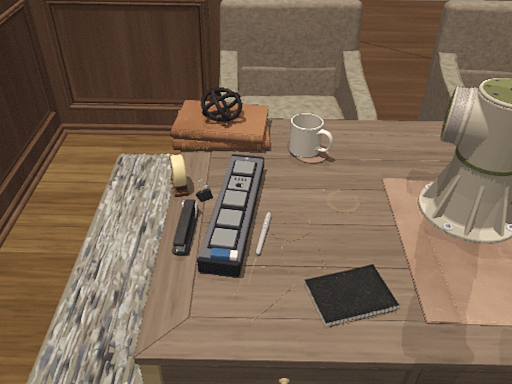

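```bash
cat > h.py <<'E'
import numpy as np,cv2
from workcell import env
def ray(n,u,v,M=None):
    m=M or env.camera_model(n);f=192/np.tan(np.radians(m['vertical_fov']/2))
    T=np.array(m['world_from_camera']);d=np.array([(u-m['cx'])/f,-(v-m['cy'])/f,-1.])
    return T[:3,3],T[:3,:3]@d
def plane(n,u,v,z,M=None):
    o,d=ray(n,u,v,M);return o+d*(z-o[2])/d[2]
E
python3 - <<'E'
from h import *
a=np.load("side0.npz");p=a['p'];d=a['d']
c=p[145:285,165:285,::-1];cv2.imwrite("pics/sidez.png",cv2.resize(c,None,fx=4.2,fy=4.2,interpolation=cv2.INTER_CUBIC))
a=np.load("scene0.npz");c=a['p'][140:240,165:335,::-1];cv2.imwrite("pics/scenez.png",cv2.resize(c,None,fx=4.5,fy=4.5,interpolation=cv2.INTER_CUBIC))
for u,v in((224,237),(229,217),(234,200),(244,168)):
    o,r=ray("side",u,v);print(u,v,plane("side",u,v,.049),o+r*d[v,u], p[v,u])
E
```

```text
224 237 [0.55907072 0.15350848 0.049     ] [0.55911689 0.15287391 0.04838157] [164 160 153]
229 217 [0.55162521 0.09273905 0.049     ] [0.55171985 0.09107365 0.04750938] [164 161 152]
234 200 [0.5430282  0.03608118 0.049     ] [0.54303524 0.03591386 0.04886083] [166 162 155]
244 168 [ 0.5231784 -0.0854123  0.049    ] [ 0.52318194 -0.08564743  0.04883018] [165 161 153]
```

View pics/sidez.png

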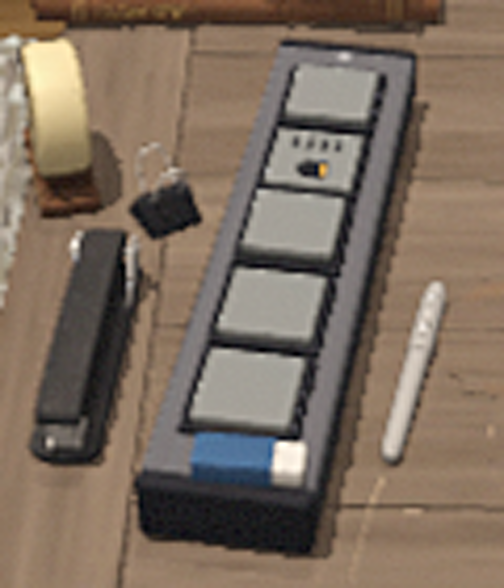

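View pics/scenez.png

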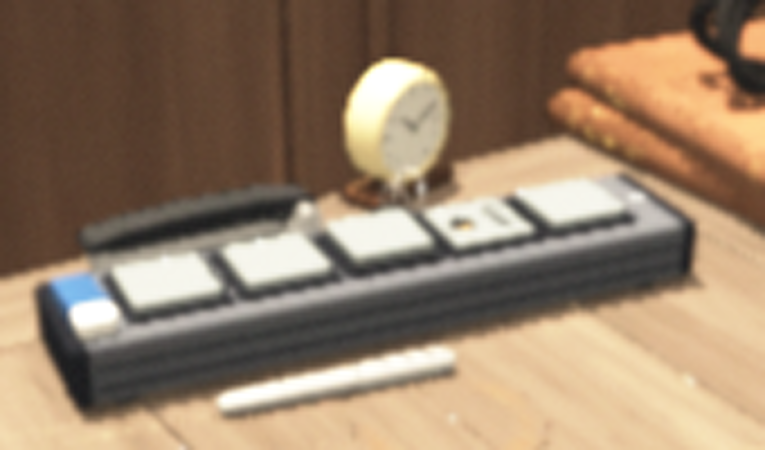

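```bash
python3 - <<'E'
from h import *
P={}
for n,(x0,x1,y0,y1) in {"side":(195,270,150,255),"scene":(175,325,170,225)}.items():
    p=np.load(n+"0.npz")['p']; hsv=cv2.cvtColor(p,cv2.COLOR_RGB2HSV)
    m=((hsv[...,1]<(40))&(hsv[...,2]>135)).astype(np.uint8)
    k=np.zeros_like(m);k[y0:y1,x0:x1]=m[y0:y1,x0:x1]
    N,l,st,ce=cv2.connectedComponentsWithStats(k,connectivity=4)
    for i in range(1,N):
        if st[i,4]>80:
            q=plane(n,*ce[i],.049)
            print(n,st[i],ce[i].round(1),q.round(4))
            if n=="side": P[i]=q
E
```

```text
side [233 160  22  13 221] [243.4 166.2] [ 0.5248 -0.0927  0.049 ]
side [228 176  23  14 201] [239.  182.2] [ 0.5336 -0.0287  0.049 ]
side [223 190  24  15 281] [234.4 197.3] [0.5426 0.0267 0.049 ]
side [217 209  25  17 321] [229.3 216.6] [0.5511 0.0916 0.049 ]
side [256 212  14  42 198] [262.9 232.4] [0.4803 0.1383 0.049 ]
side [211 228  26  19 378] [223.6 236.7] [0.5599 0.1526 0.049 ]
scene [180 179 136  38 743] [256.5 197.5] [0.504  0.0283 0.049 ]
scene [259 184  25  11 171] [270.8 188.8] [ 0.5264 -0.0299  0.049 ]
scene [181 185  80  24 764] [221.5 196.4] [0.556  0.0977 0.049 ]
scene [229 217  37   8 131] [249.9 221.3] [0.4147 0.1025 0.049 ]
```

```bash
cat >> h.py <<'E'
from scipy.spatial.transform import Rotation as Ro
th=-np.radians(8.14);bx=np.array([np.cos(th),np.sin(th),0]);by=np.array([-np.sin(th),np.cos(th),0])
A=np.array([.5600,.1525,0])
def cov(i,f=0): return A-.062*i*by-f*bx   # f: m towards front
def tool():
    s=env.get_state();q=s['orientation'];return s,Ro.from_quat([q[1],q[2],q[3],q[0]]).as_matrix()
def go(p):
    s,R=tool();o=R.T@(np.array(p)-s['tcp_pos'])*100
    ty=R[:,1];d=np.degrees
    # yaw needed so tool y || +-by
    v=R.T@by;y=d(np.arctan2(v[2],v[1]));y=(y+90)%180-90
    print('t',s['clock'],'tcp',s['tcp_pos'].round(4),'F',s['wrist_force'].round(2),'gap',s['finger_gap'].round(4),'off',o.round(2),'yaw',round(y,2),'j6',s['joint_pos'][5].round(2))
E
python3 - <<'E'
from h import *
s,R=tool();print(R.round(3))
p=cov(0,.028);go([p[0],p[1],.11]);print([cov(i,.028).round(4) for i in range(5)])
E
```

```text
[[-0.001  0.265  0.964]
 [-0.002  0.964 -0.265]
 [-1.    -0.002 -0.   ]]Traceback (most recent call last):
  File "<stdin>", line 3, in <module>
  File "h.py", line 20, in go
    print('t',s['clock'],'tcp',s['tcp_pos'].round(4),'F',s['wrist_force'].round(2),'gap',s['finger_gap'].round(4),'off',o.round(2),'yaw',round(y,2),'j6',s['joint_pos'][5].round(2))
                                                                                         ^^^^^^^^^^^^^^^^^^^^^
AttributeError: 'float' object has no attribute 'round'
```

```bash
sed -i "s/s\['finger_gap'\].round(4)/round(float(s['finger_gap']),4)/" h.py
python3 - <<'E'
from h import *
p=cov(0,.028);go([p[0],p[1],.11]);print([cov(i,.028).round(4) for i in range(5)])
E
```

```text
t 0.1 tcp [0.152  0.5541 0.2305] F [ 0.54 -0.55 -0.11] gap 0.0853 off [ 12.08 -28.26  47.2 ] yaw -7.2 j6 1.43
[array([0.5323, 0.1565, 0.    ]), array([0.5235, 0.0951, 0.    ]), array([0.5147, 0.0337, 0.    ]), array([ 0.5059, -0.0277,  0.    ]), array([ 0.4972, -0.089 ,  0.    ])]
```

Call:
servo_tool(
  increments=[
    {"offset": [0, -2, 3.4], "yaw": -1},
    {"offset": [0, -4.5, 7.5], "yaw": -2},
    {"offset": [0, -7, 11.7], "yaw": -3},
    {"offset": [0, -9.5, 15.8], "yaw": -4},
    {"offset": [0, -12, 20], "yaw": -5},
    {"offset": [0, -14.5, 24.2], "yaw": -6},
    {"offset": [0, -17, 28.4], "yaw": -7.2},
    {"offset": [0, -19, 31.7], "yaw": -7.2},
  ],
  claw=0,
  force=20,
)

```text
clock: 0.9
tcp_pos: [0.4089, 0.2853, 0.231]
orientation: [0.705, 0.05, 0.705, -0.051]
wrist_force: [0.4, 0.0, 0.4]
finger_gap: 0.0004
```

```bash
python3 - <<'E'
from h import *
p=cov(0,.028);go([p[0],p[1],.11])
E
```

```text
t 0.9 tcp [0.4089 0.2853 0.231 ] F [0.39 0.04 0.37] gap 0.0004 off [ 12.1  -10.99  14.05] yaw -0.05 j6 0.59
```

Call:
servo_tool(
  increments=[
    {"offset": [1, -2.5, 3.2]},
    {"offset": [3, -5, 6.5]},
    {"offset": [5, -8, 10.2]},
    {"offset": [8, -10, 12.8]},
    {"offset": [11, -11, 14.1]},
    {"offset": [12.1, -11, 14.1]},
    {"offset": [12.1, -11, 14.1]},
    {"offset": [12.1, -11, 14.1]},
  ],
)

```text
invalid input
```

```bash
python3 - <<'E'
from h import *
p=cov(0,.028);
p1,_=env.read_camera("side");cv2.imwrite("pics/s1.png",cv2.resize(p1[130:290,150:330,::-1],None,fx=3.5,fy=3.5,interpolation=cv2.INTER_CUBIC))
go([p[0],p[1],.06])
E
```

```text
t 0.95 tcp [0.4125 0.2823 0.2309] F [ 4.86 -1.96  0.61] gap -0.0002 off [ 17.15 -10.65  13.65] yaw -0.3 j6 0.59
```

View pics/s1.png

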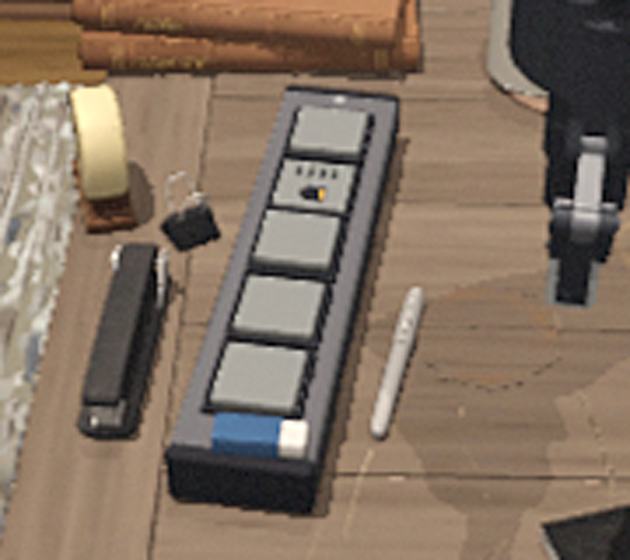

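Call:
servo_tool(
  increments=[
    {"offset": [1, -2.5, 3.2], "yaw": 0},
    {"offset": [3, -5, 6.5], "yaw": 0},
    {"offset": [5, -8, 10.2], "yaw": 0},
    {"offset": [8, -10, 12.8], "yaw": 0},
    {"offset": [11, -11, 14.1], "yaw": 0},
    {"offset": [12.1, -11, 14.1], "yaw": 0},
    {"offset": [12.1, -11, 14.1], "yaw": 0},
    {"offset": [12.1, -11, 14.1], "yaw": 0},
  ],
)

```text
clock: 1.75
tcp_pos: [0.5311, 0.1594, 0.1109]
orientation: [0.705, 0.05, 0.705, -0.05]
wrist_force: [1.1, -0.1, -0.0]
finger_gap: -0.0004
```

```bash
python3 - <<'E'
from h import *
p=cov(0,.028);
p1,_=env.read_camera("side");cv2.imwrite("pics/s2.png",cv2.resize(p1[130:290,150:330,::-1],None,fx=3.5,fy=3.5,interpolation=cv2.INTER_CUBIC))
go([p[0],p[1],.06])
E
```

```text
t 1.8 tcp [0.5316 0.1597 0.1116] F [ 0.18  0.03 -0.03] gap -0.0001 off [ 5.16 -0.31  0.1 ] yaw 0.08 j6 0.29
```

View pics/s2.png

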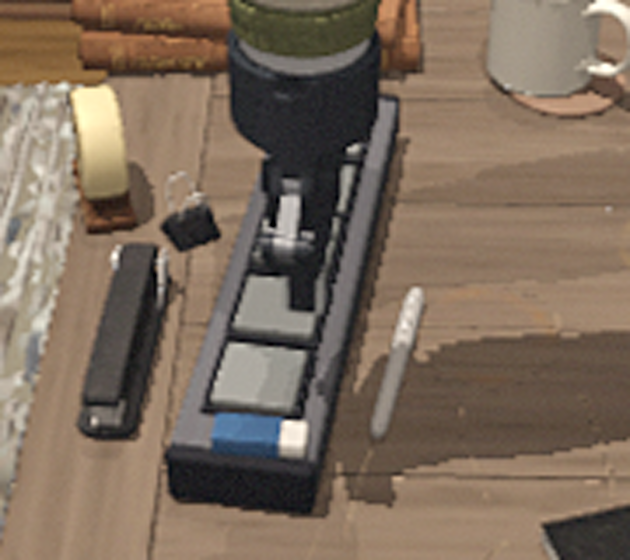

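```bash
cat >> h.py <<'E'
def proj(n,P):
    m=env.camera_model(n);f=192/np.tan(np.radians(m['vertical_fov']/2));T=m['world_from_camera']
    c=np.linalg.inv(T)@np.append(P,1);return np.array([m['cx']+f*c[0]/-c[2],m['cy']-f*c[1]/-c[2]])
E
python3 - <<'E'
from h import *
t=np.array([.5316,.1597,.1116])
for d in (-.011,0,.011):
    q=proj("side",t+d*bx);print(q,(q-[150,130])*3.5)
p1,dd=env.read_camera("wrist");cv2.imwrite("pics/w1.png",p1[...,::-1])
E
```

```text
[243.02662333 216.73720694] [325.59318165 303.5802243 ]
[237.39383589 216.10539997] [305.87842561 301.3688999 ]
[231.77679615 215.47535935] [286.21878654 299.16375774]
```

View pics/w1.png

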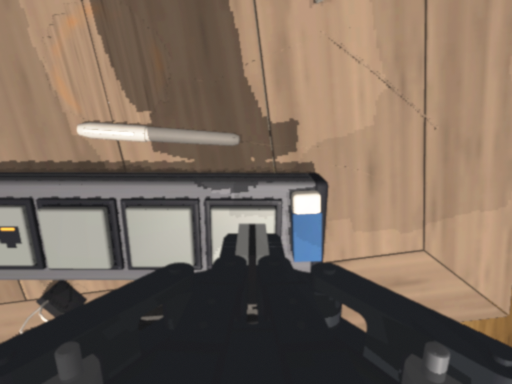

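```bash
python3 - <<'E'
from h import *
M=env.camera_model("wrist")
p,_=env.read_camera("wrist")
print("edges (rear-most hidden); front edge/left/right px of covers 2,1")
for name,(u,v) in dict(c2L=(43,240),c2front=(77,207),c2rear=(80,268),c1front=(160,207),c1rear=(162,268),c0front=(243,207)).items():
    q=plane("wrist",u,v,.049,M);r=q-A;print(name,q.round(4),'boxx',round(r@bx,4),'boxy',round(r@by,4))
s,R=tool();g=s['tcp_pos'];print(g)
E
python3 -c "
import sys;sys.path.insert(0,'.')
from h import *;p=cov(0,.028);go([p[0],p[1],.055])"
```

```text
edges (rear-most hidden); front edge/left/right px of covers 2,1
c2L [0.5381 0.0022 0.049 ] boxx -0.0004 boxy -0.1519
c2front [0.5166 0.0348 0.049 ] boxx -0.0263 boxy -0.1226
c2rear [0.5645 0.0228 0.049 ] boxx 0.0229 boxy -0.1278
c1front [0.525  0.0942 0.049 ] boxx -0.0264 boxy -0.0627
c1rear [0.5733 0.0849 0.049 ] boxx 0.0228 boxy -0.065
c0front [0.5334 0.1536 0.049 ] boxx -0.0265 boxy -0.0027
[0.53208685 0.15966534 0.1120405 ]
t 1.9 tcp [0.5321 0.1597 0.112 ] F [ 0.39 -0.52  0.85] gap -0.0003 off [ 5.7  -0.32  0.05] yaw 0.08 j6 0.29
```

Call:
servo_tool(
  increments=[
    {"offset": [1, -0.2, 0], "yaw": 0},
    {"offset": [3, -0.3, -0.1], "yaw": 0},
    {"offset": [4.5, -0.3, -0.1], "yaw": 0},
    {"offset": [5.3, -0.3, -0.1], "yaw": 0},
    {"offset": [5.6, -0.3, -0.1], "yaw": 0},
    {"offset": [5.6, -0.3, -0.1], "yaw": 0},
    {"offset": [5.6, -0.3, -0.1], "yaw": 0},
    {"offset": [5.6, -0.3, -0.1], "yaw": 0},
  ],
)

```text
clock: 2.7
tcp_pos: [0.5309, 0.1559, 0.0551]
orientation: [0.706, 0.05, 0.705, -0.05]
wrist_force: [0.1, 0.3, -0.2]
finger_gap: 0.0
```

```bash
python3 -c "
from h import *;p=cov(0,.029);go([p[0],p[1],.0495])"
```

```text
t 2.7 tcp [0.5309 0.1559 0.0551] F [ 0.07  0.28 -0.17] gap 0.0 off [0.56 0.08 0.03] yaw -0.0 j6 0.28
```

Good position. Lower slowly to about z = 0.0495.

Call:
servo_tool(
  increments=[
    {"offset": [0.1, 0, 0], "yaw": 0},
    {"offset": [0.2, 0, 0], "yaw": 0},
    {"offset": [0.3, 0, 0], "yaw": 0},
    {"offset": [0.4, 0, 0], "yaw": 0},
    {"offset": [0.5, 0, 0], "yaw": 0},
    {"offset": [0.55, 0, 0], "yaw": 0},
    {"offset": [0.55, 0, 0], "yaw": 0},
    {"offset": [0.55, 0, 0], "yaw": 0},
  ],
)

```text
clock: 3.5
tcp_pos: [0.5301, 0.1558, 0.0489]
orientation: [0.705, 0.05, 0.705, -0.05]
wrist_force: [-0.8, 0.8, 1.3]
finger_gap: 0.0001
```

```bash
python3 -c "
from h import *;p=cov(0,.029);go([p[0],p[1],.0495])
p1,_=env.read_camera('wrist');cv2.imwrite('pics/w2.png',cv2.resize(p1[150:300,150:350,::-1],None,fx=3,fy=3));go([p[0],p[1],.0495])"
```

```text
t 3.5 tcp [0.5301 0.1558 0.0489] F [-0.77  0.83  1.27] gap 0.0001 off [-0.06  0.1   0.11] yaw -0.0 j6 0.28
t 3.55 tcp [0.5301 0.1558 0.0489] F [-0.32  0.28  1.06] gap -0.0003 off [-0.06  0.1   0.1 ] yaw 0.0 j6 0.28
```

View pics/w2.png

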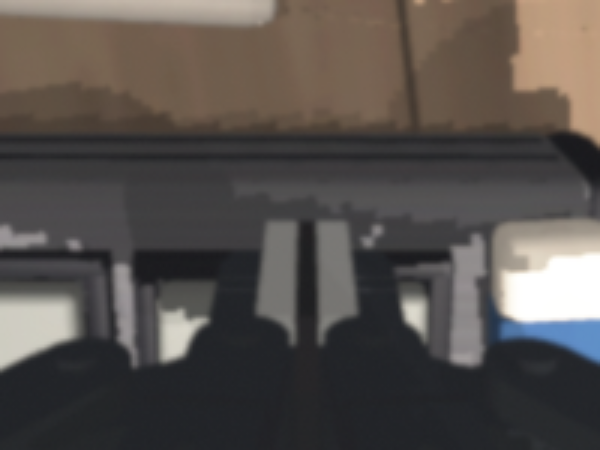

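Call:
servo_tool(
  increments=[
    {"offset": [0.03, 0, 0], "yaw": 0},
    {"offset": [0.06, 0, 0], "yaw": 0},
    {"offset": [0.1, 0, 0], "yaw": 0},
    {"offset": [0.1, 0, 0], "yaw": 0},
    {"offset": [0.1, 0, 0], "yaw": 0},
    {"offset": [0.1, 0, 0], "yaw": 0},
    {"offset": [0.1, 0, 0], "yaw": 0},
    {"offset": [0.1, 0, 0], "yaw": 0},
  ],
)

```text
clock: 4.35
tcp_pos: [0.5301, 0.1558, 0.0485]
orientation: [0.705, 0.05, 0.705, -0.05]
wrist_force: [-3.3, -0.6, 7.2]
finger_gap: 0.0001
```

```bash
python3 -c "
from h import *;p=cov(0,.029);go([p[0],p[1],.0495])"
```

```text
t 4.35 tcp [0.5301 0.1558 0.0485] F [-3.28 -0.56  7.25] gap 0.0001 off [-0.1  0.1  0.1] yaw 0.0 j6 0.28
```

Call:
servo_tool(
  increments=[
    {"offset": [-0.7, 0, 0], "yaw": 0},
    {"offset": [-1, -1, 0], "yaw": 0},
    {"offset": [-1, -3, 0], "yaw": 0},
    {"offset": [-1, -5, 0], "yaw": 0},
    {"offset": [-1, -6.1, 0.1], "yaw": 0},
    {"offset": [-0.7, -6.1, 0.1], "yaw": 0},
    {"offset": [-0.6, -6.1, 0.1], "yaw": 0},
    {"offset": [-0.6, -6.1, 0.1], "yaw": 0},
  ],
)

```text
clock: 5.15
tcp_pos: [0.5224, 0.0957, 0.0535]
orientation: [0.705, 0.05, 0.705, -0.05]
wrist_force: [0.2, -0.6, 0.2]
finger_gap: 0.0
```

```bash
python3 -c "
from h import *;p=cov(1,.029);go([p[0],p[1],.0505])"
```

```text
t 5.15 tcp [0.5224 0.0957 0.0535] F [ 0.18 -0.64  0.18] gap 0.0 off [ 0.3  -0.04  0.01] yaw 0.02 j6 0.17
```

Call:
servo_tool(
  increments=[
    {"offset": [0.05, 0, 0], "yaw": 0},
    {"offset": [0.1, 0, 0], "yaw": 0},
    {"offset": [0.15, 0, 0], "yaw": 0},
    {"offset": [0.2, 0, 0], "yaw": 0},
    {"offset": [0.25, 0, 0], "yaw": 0},
    {"offset": [0.28, 0, 0], "yaw": 0},
    {"offset": [0.28, 0, 0], "yaw": 0},
    {"offset": [0.28, 0, 0], "yaw": 0},
  ],
)

```text
clock: 5.95
tcp_pos: [0.5225, 0.0952, 0.051]
orientation: [0.705, 0.05, 0.705, -0.05]
wrist_force: [0.3, -0.4, -0.1]
finger_gap: 0.0002
```

```bash
python3 -c "
from h import *;p=cov(1,.029);go([p[0],p[1],.0485])"
```

```text
t 5.95 tcp [0.5225 0.0952 0.051 ] F [ 0.31 -0.37 -0.1 ] gap 0.0002 off [ 0.25  0.   -0.  ] yaw -0.01 j6 0.17
```

Call:
servo_tool(
  increments=[
    {"offset": [0.05, 0, 0], "yaw": 0},
    {"offset": [0.1, 0, 0], "yaw": 0},
    {"offset": [0.15, 0, 0], "yaw": 0},
    {"offset": [0.2, 0, 0], "yaw": 0},
    {"offset": [0.25, 0, 0], "yaw": 0},
    {"offset": [0.28, 0, 0], "yaw": 0},
    {"offset": [0.28, 0, 0], "yaw": 0},
    {"offset": [0.28, 0, 0], "yaw": 0},
  ],
)

```text
clock: 6.75
tcp_pos: [0.5225, 0.0952, 0.0486]
orientation: [0.705, 0.05, 0.705, -0.05]
wrist_force: [-3.0, -0.1, 5.6]
finger_gap: 0.0001
```

```bash
python3 -c "
from h import *;p=cov(1,.029);go([p[0],p[1],.0485])"
```

```text
t 6.75 tcp [0.5225 0.0952 0.0486] F [-3.04 -0.06  5.64] gap 0.0001 off [ 0.01 -0.    0.  ] yaw -0.0 j6 0.17
```

Call:
servo_tool(
  increments=[
    {"offset": [-0.7, 0, 0], "yaw": 0},
    {"offset": [-1, -1, 0], "yaw": 0},
    {"offset": [-1, -3, 0], "yaw": 0},
    {"offset": [-1, -5, 0], "yaw": 0},
    {"offset": [-1, -6.2, 0], "yaw": 0},
    {"offset": [-0.6, -6.2, 0], "yaw": 0},
    {"offset": [-0.6, -6.2, 0], "yaw": 0},
    {"offset": [-0.6, -6.2, 0], "yaw": 0},
  ],
)

```text
clock: 7.55
tcp_pos: [0.5136, 0.0343, 0.054]
orientation: [0.705, 0.05, 0.705, -0.05]
wrist_force: [-0.3, 0.8, 0.5]
finger_gap: 0.0001
```

Call:
servo_tool(
  increments=[
    {"offset": [0.05, 0, 0], "yaw": 0},
    {"offset": [0.1, 0, 0], "yaw": 0},
    {"offset": [0.15, 0, 0], "yaw": 0},
    {"offset": [0.2, 0, 0], "yaw": 0},
    {"offset": [0.25, 0, 0], "yaw": 0},
    {"offset": [0.32, 0, 0], "yaw": 0},
    {"offset": [0.32, 0, 0], "yaw": 0},
    {"offset": [0.32, 0, 0], "yaw": 0},
  ],
)

```text
clock: 8.35
tcp_pos: [0.5137, 0.0339, 0.051]
orientation: [0.705, 0.05, 0.705, -0.05]
wrist_force: [-0.1, 0.7, 0.7]
finger_gap: 0.0
```

```bash
python3 -c "
from h import *;p=cov(2,.029);go([p[0],p[1],.0485])"
```

```text
t 8.35 tcp [0.5137 0.0339 0.051 ] F [-0.1   0.67  0.75] gap 0.0 off [ 0.25 -0.    0.01] yaw -0.01 j6 0.05
```

Call:
servo_tool(
  increments=[
    {"offset": [0.05, 0, 0], "yaw": 0},
    {"offset": [0.1, 0, 0], "yaw": 0},
    {"offset": [0.1, 0, 0], "yaw": 0},
    {"offset": [0.1, 0, 0], "yaw": 0},
    {"offset": [0.15, 0, 0], "yaw": 0},
    {"offset": [0.15, 0, 0], "yaw": 0},
    {"offset": [0.15, 0, 0], "yaw": 0},
    {"offset": [0.15, 0, 0], "yaw": 0},
  ],
)

```text
clock: 9.15
tcp_pos: [0.5137, 0.0339, 0.0495]
orientation: [0.705, 0.05, 0.705, -0.05]
wrist_force: [-1.0, 1.0, 1.2]
finger_gap: -0.0
```

Call:
servo_tool(
  increments=[
    {"offset": [0.05, 0, 0], "yaw": 0},
    {"offset": [0.1, 0, 0], "yaw": 0},
    {"offset": [0.13, 0, 0], "yaw": 0},
    {"offset": [0.13, 0, 0], "yaw": 0},
    {"offset": [0.13, 0, 0], "yaw": 0},
    {"offset": [0.13, 0, 0], "yaw": 0},
    {"offset": [0.13, 0, 0], "yaw": 0},
    {"offset": [0.13, 0, 0], "yaw": 0},
  ],
)

```text
clock: 9.95
tcp_pos: [0.5136, 0.0339, 0.0486]
orientation: [0.705, 0.05, 0.705, -0.05]
wrist_force: [-3.1, 1.1, 6.0]
finger_gap: -0.0
```

Call:
servo_tool(
  increments=[
    {"offset": [-0.8, 0, 0], "yaw": 0},
    {"offset": [-1.5, -2, 0], "yaw": 0},
    {"offset": [-1.5, -5, 0], "yaw": 0},
    {"offset": [-1.5, -8.5, 0], "yaw": 0},
    {"offset": [-1.5, -11.5, 0], "yaw": 0},
    {"offset": [-1.3, -12.4, 0], "yaw": 0},
    {"offset": [-0.7, -12.4, 0], "yaw": 0},
    {"offset": [-0.7, -12.4, 0], "yaw": 0},
  ],
)

```text
clock: 10.75
tcp_pos: [0.4956, -0.0883, 0.0543]
orientation: [0.705, 0.051, 0.706, -0.05]
wrist_force: [-0.8, 0.2, 0.2]
finger_gap: 0.0001
```

```bash
python3 -c "
from h import *;p=cov(4,.029);go([p[0],p[1],.051])"
```

```text
t 10.75 tcp [ 0.4956 -0.0883  0.0543] F [-0.85  0.21  0.2 ] gap 0.0001 off [ 0.33 -0.06  0.06] yaw -0.01 j6 -0.19
```

Call:
servo_tool(
  increments=[
    {"offset": [0.05, 0, 0], "yaw": 0},
    {"offset": [0.1, 0, 0], "yaw": 0},
    {"offset": [0.15, 0, 0], "yaw": 0},
    {"offset": [0.2, 0, 0], "yaw": 0},
    {"offset": [0.25, 0, 0], "yaw": 0},
    {"offset": [0.35, 0, 0], "yaw": 0},
    {"offset": [0.35, 0, 0], "yaw": 0},
    {"offset": [0.35, 0, 0], "yaw": 0},
  ],
)

```text
clock: 11.55
tcp_pos: [0.4961, -0.0889, 0.0517]
orientation: [0.705, 0.05, 0.705, -0.05]
wrist_force: [-0.7, 0.1, -0.2]
finger_gap: -0.0001
```

Call:
servo_tool(
  increments=[
    {"offset": [0.05, 0, 0], "yaw": 0},
    {"offset": [0.1, 0, 0], "yaw": 0},
    {"offset": [0.1, 0, 0], "yaw": 0},
    {"offset": [0.1, 0, 0], "yaw": 0},
    {"offset": [0.15, 0, 0], "yaw": 0},
    {"offset": [0.15, 0, 0], "yaw": 0},
    {"offset": [0.15, 0, 0], "yaw": 0},
    {"offset": [0.15, 0, 0], "yaw": 0},
  ],
)

```text
clock: 12.35
tcp_pos: [0.4962, -0.0889, 0.0502]
orientation: [0.705, 0.05, 0.705, -0.05]
wrist_force: [1.0, -1.0, -0.1]
finger_gap: 0.0001
```

Call:
servo_tool(
  increments=[
    {"offset": [0.05, 0, 0], "yaw": 0},
    {"offset": [0.1, 0, 0], "yaw": 0},
    {"offset": [0.12, 0, 0], "yaw": 0},
    {"offset": [0.15, 0, 0], "yaw": 0},
    {"offset": [0.17, 0, 0], "yaw": 0},
    {"offset": [0.2, 0, 0], "yaw": 0},
    {"offset": [0.2, 0, 0], "yaw": 0},
    {"offset": [0.2, 0, 0], "yaw": 0},
  ],
)

```text
clock: 13.15
tcp_pos: [0.4962, -0.0889, 0.0486]
orientation: [0.705, 0.05, 0.705, -0.05]
wrist_force: [-2.3, 0.7, 5.4]
finger_gap: 0.0001
```

```bash
python3 -c "
from h import *;p=cov(4,.029);go([p[0],p[1],.0485])
p1,_=env.read_camera('wrist');cv2.imwrite('pics/w3.png',cv2.resize(p1[100:320,50:450,::-1],None,fx=2,fy=2))"
```

```text
t 13.15 tcp [ 0.4962 -0.0889  0.0486] F [-2.31  0.65  5.36] gap 0.0001 off [ 0.01  0.   -0.  ] yaw -0.0 j6 -0.19
```

View pics/w3.png

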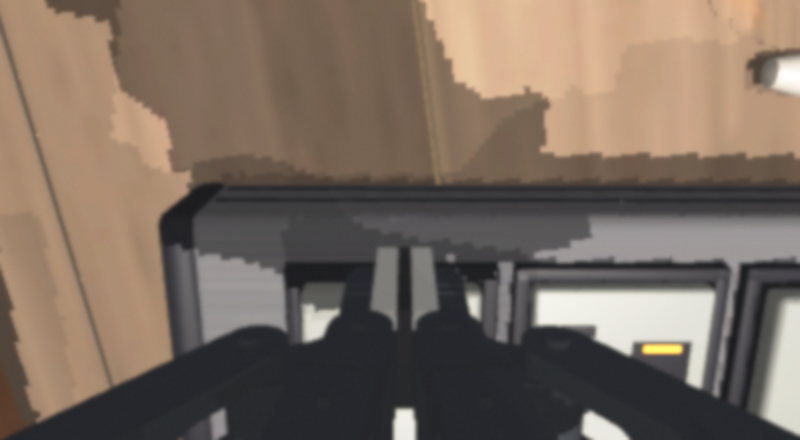

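Call:
servo_tool(
  increments=[
    {"offset": [-0.8, 0, 0], "yaw": 0},
    {"offset": [-1.5, 2, 0], "yaw": 0},
    {"offset": [-1.5, 5, 0], "yaw": 0},
    {"offset": [-1.5, 8.5, 0], "yaw": 0},
    {"offset": [-1.5, 11.5, 0], "yaw": 0},
    {"offset": [-1.3, 12.4, 0], "yaw": 0},
    {"offset": [-0.7, 12.4, 0], "yaw": 0},
    {"offset": [-0.7, 12.4, 0], "yaw": 0},
  ],
)

```text
clock: 14.0
tcp_pos: [0.5131, 0.0334, 0.0543]
orientation: [0.705, 0.05, 0.706, -0.05]
wrist_force: [-0.5, 0.2, -0.5]
finger_gap: 0.0001
```

```bash
cat >> h.py <<'E'
def avg(n,cam='side'):
    F=[];T=[]
    for i in range(n):
        p,d=env.read_camera(cam);s=env.get_state();F.append(np.r_[s['wrist_force'],s['ft_torque']]);T.append(s['tcp_pos'])
    print('avgF',np.mean(F,0).round(2),'tcp',np.mean(T,0).round(4));return p,d
E
python3 -c "
from h import *;p=cov(2,.029);
p1,d1=avg(8);np.savez('c2up',p=p1,d=d1);go([p[0],p[1],.0502])"
```

```text
avgF [-0.26 -0.02 -0.3  -0.01 -0.   -0.01] tcp [0.5136 0.033  0.0551]
t 14.4 tcp [0.5139 0.0333 0.0553] F [ 0.13  0.6  -1.01] gap -0.0002 off [ 0.51  0.06 -0.02] yaw -0.06 j6 0.05
```

Call:
servo_tool(
  increments=[
    {"offset": [0.05, 0, 0], "yaw": 0},
    {"offset": [0.1, 0, 0], "yaw": 0},
    {"offset": [0.15, 0, 0], "yaw": 0},
    {"offset": [0.2, 0, 0], "yaw": 0},
    {"offset": [0.25, 0, 0], "yaw": 0},
    {"offset": [0.35, 0, 0], "yaw": 0},
    {"offset": [0.45, 0, 0], "yaw": 0},
    {"offset": [0.45, 0, 0], "yaw": 0},
  ],
)

```text
clock: 15.2
tcp_pos: [0.5136, 0.0339, 0.0506]
orientation: [0.705, 0.05, 0.705, -0.05]
wrist_force: [-0.3, 0.3, 1.7]
finger_gap: -0.0001
```

```bash
python3 -c "
from h import *;p=cov(2,.029);
p1,d1=avg(8);np.savez('c2dn',p=p1,d=d1);go([p[0],p[1],.0502])"
```

```text
avgF [-0.73  0.13  0.7   0.05  0.13  0.  ] tcp [0.5136 0.0339 0.0507]
t 15.6 tcp [0.5136 0.0339 0.0507] F [-0.52  0.64  0.16] gap -0.0002 off [ 0.05 -0.    0.01] yaw -0.0 j6 0.05
```

Call:
servo_tool(
  increments=[
    {"offset": [0.05, 0, 0], "yaw": 0},
    {"offset": [0.1, 0, 0], "yaw": 0},
    {"offset": [0.12, 0, 0], "yaw": 0},
    {"offset": [0.12, 0, 0], "yaw": 0},
    {"offset": [0.12, 0, 0], "yaw": 0},
    {"offset": [0.12, 0, 0], "yaw": 0},
    {"offset": [0.12, 0, 0], "yaw": 0},
    {"offset": [0.12, 0, 0], "yaw": 0},
  ],
)

```text
clock: 16.4
tcp_pos: [0.5137, 0.0339, 0.0495]
orientation: [0.705, 0.05, 0.705, -0.05]
wrist_force: [-2.1, 0.9, 1.6]
finger_gap: 0.0
```

```bash
python3 -c "
from h import *;p=cov(2,.029);
p1,d1=avg(8);np.savez('c2dn2',p=p1,d=d1);go([p[0],p[1],.0502])
cv2.imwrite('pics/c2.png',np.vstack([cv2.resize(np.load(f+'.npz')['p'][150:240,195:275,::-1],None,fx=3,fy=3,interpolation=cv2.INTER_CUBIC) for f in ('c2up','c2dn2')]))"
```

```text
avgF [-1.55  0.39  1.83  0.13  0.36 -0.  ] tcp [0.5137 0.0339 0.0495]
t 16.8 tcp [0.5137 0.0338 0.0495] F [-1.36  1.15  1.64] gap 0.0 off [-0.07  0.   -0.  ] yaw -0.0 j6 0.05
```

View pics/c2.png

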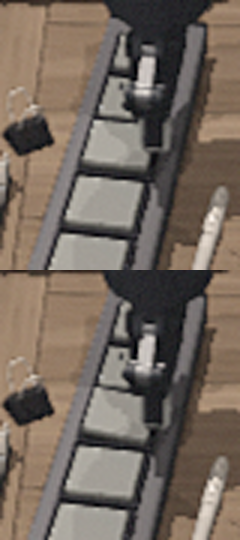

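Call:
servo_tool(
  increments=[
    {"offset": [-0.5, 0, 0], "yaw": 0},
    {"offset": [-1, 0, 0], "yaw": 0},
    {"offset": [-1, 0, 1], "yaw": 0},
    {"offset": [-1, 0, 2], "yaw": 0},
    {"offset": [-1, 0, 2.8], "yaw": 0},
    {"offset": [-0.7, 0, 2.8], "yaw": 0},
    {"offset": [-0.5, 0, 2.8], "yaw": 0},
    {"offset": [-0.5, 0, 2.8], "yaw": 0},
  ],
)

```text
clock: 17.6
tcp_pos: [0.5406, 0.03, 0.0537]
orientation: [0.705, 0.05, 0.706, -0.05]
wrist_force: [-0.9, 0.2, -0.7]
finger_gap: 0.0002
```

```bash
python3 -c "
from h import *;p=cov(2,.0013);avg(3);go([p[0],p[1],.0495])"
```

```text
avgF [ 0.13  0.17 -0.05  0.01 -0.03 -0.03] tcp [0.5408 0.03   0.0541]
t 17.75 tcp [0.541  0.0299 0.0543] F [0.11 0.29 0.1 ] gap -0.0 off [0.48 0.   0.02] yaw -0.0 j6 0.05
```

Call:
servo_tool(
  increments=[
    {"offset": [0.1, 0, 0], "yaw": 0},
    {"offset": [0.2, 0, 0], "yaw": 0},
    {"offset": [0.25, 0, 0], "yaw": 0},
    {"offset": [0.3, 0, 0], "yaw": 0},
    {"offset": [0.35, 0, 0], "yaw": 0},
    {"offset": [0.4, 0, 0], "yaw": 0},
    {"offset": [0.4, 0, 0], "yaw": 0},
    {"offset": [0.4, 0, 0], "yaw": 0},
  ],
)

```text
clock: 18.55
tcp_pos: [0.5415, 0.0299, 0.0513]
orientation: [0.705, 0.05, 0.705, -0.05]
wrist_force: [-2.7, 0.4, 7.2]
finger_gap: 0.0001
```

```bash
python3 -c "
from h import *;p=cov(2,.0013);avg(3);go([p[0],p[1],.0495])"
```

```text
avgF [-2.23  0.45  6.8   0.03  0.53  0.01] tcp [0.5414 0.0299 0.0513]
t 18.7 tcp [0.5415 0.0299 0.0513] F [-2.01 -0.02  6.7 ] gap -0.0 off [ 0.18  0.   -0.03] yaw -0.0 j6 0.05
```

Stiff contact at about 0.052, so this is the cover that stands proud. I press on.

Call:
servo_tool(
  increments=[
    {"offset": [0.05, 0, 0], "yaw": 0},
    {"offset": [0.1, 0, 0], "yaw": 0},
    {"offset": [0.15, 0, 0], "yaw": 0},
    {"offset": [0.2, 0, 0], "yaw": 0},
    {"offset": [0.2, 0, 0], "yaw": 0},
    {"offset": [0.2, 0, 0], "yaw": 0},
    {"offset": [0.2, 0, 0], "yaw": 0},
    {"offset": [0.2, 0, 0], "yaw": 0},
  ],
)

```text
clock: 19.5
tcp_pos: [0.5415, 0.0299, 0.0494]
orientation: [0.706, 0.05, 0.705, -0.05]
wrist_force: [-2.5, 0.8, 7.4]
finger_gap: 0.0
```

Call:
servo_tool(
  increments=[
    {"offset": [0.05, 0, 0], "yaw": 0},
    {"offset": [0.1, 0, 0], "yaw": 0},
    {"offset": [0.15, 0, 0], "yaw": 0},
    {"offset": [0.2, 0, 0], "yaw": 0},
    {"offset": [0.2, 0, 0], "yaw": 0},
    {"offset": [0.2, 0, 0], "yaw": 0},
    {"offset": [0.2, 0, 0], "yaw": 0},
    {"offset": [0.2, 0, 0], "yaw": 0},
  ],
)

```text
clock: 20.3
tcp_pos: [0.5415, 0.0299, 0.0485]
orientation: [0.706, 0.05, 0.705, -0.05]
wrist_force: [-5.7, -0.2, 15.1]
finger_gap: -0.0003
```

Call:
servo_tool(
  increments=[
    {"offset": [0.05, 0, 0], "yaw": 0},
    {"offset": [0.1, 0, 0], "yaw": 0},
    {"offset": [0.1, 0, 0], "yaw": 0},
    {"offset": [0.1, 0, 0], "yaw": 0},
    {"offset": [0.1, 0, 0], "yaw": 0},
    {"offset": [0.1, 0, 0], "yaw": 0},
    {"offset": [0.1, 0, 0], "yaw": 0},
    {"offset": [0.1, 0, 0], "yaw": 0},
  ],
)

```text
clock: 21.1
tcp_pos: [0.5415, 0.0299, 0.0484]
orientation: [0.706, 0.05, 0.705, -0.05]
wrist_force: [-8.1, -0.0, 22.2]
finger_gap: -0.0002
```

Call:
servo_tool(
  increments=[
    {"offset": [-0.2, 0, 0], "yaw": 0},
    {"offset": [-0.5, 0, 0], "yaw": 0},
    {"offset": [-0.8, 0, 0], "yaw": 0},
    {"offset": [-0.8, 0, 0], "yaw": 0},
    {"offset": [-0.8, 0, 0], "yaw": 0},
    {"offset": [-0.8, 0, 0], "yaw": 0},
    {"offset": [-0.8, 0, 0], "yaw": 0},
    {"offset": [-0.8, 0, 0], "yaw": 0},
  ],
)

```text
clock: 21.9
tcp_pos: [0.5413, 0.0299, 0.0533]
orientation: [0.705, 0.05, 0.705, -0.05]
wrist_force: [0.5, 0.1, -0.4]
finger_gap: 0.0001
```

```bash
python3 -c "
from h import *;p=cov(2,.0013);avg(2);go([p[0],p[1],.0505])"
```

```text
avgF [ 0.4  -0.47 -0.24 -0.02  0.03 -0.  ] tcp [0.5414 0.0299 0.0533]
t 22.0 tcp [0.5414 0.0299 0.0534] F [ 0.06 -0.29 -0.39] gap 0.0002 off [ 0.29 -0.   -0.02] yaw -0.0 j6 0.05
```

Call:
servo_tool(
  increments=[
    {"offset": [0.1, 0, 0], "yaw": 0},
    {"offset": [0.2, 0, 0], "yaw": 0},
    {"offset": [0.3, 0, 0], "yaw": 0},
    {"offset": [0.3, 0, 0], "yaw": 0},
    {"offset": [0.3, 0, 0], "yaw": 0},
    {"offset": [0.3, 0, 0], "yaw": 0},
    {"offset": [0.3, 0, 0], "yaw": 0},
    {"offset": [0.3, 0, 0], "yaw": 0},
  ],
)

```text
clock: 22.8
tcp_pos: [0.5415, 0.0299, 0.0505]
orientation: [0.705, 0.05, 0.705, -0.05]
wrist_force: [-0.2, -0.5, 0.8]
finger_gap: -0.0
```

```bash
python3 -c "
from h import *;avg(4)"
```

```text
avgF [ 0.12  0.42  0.24  0.02  0.01 -0.01] tcp [0.5415 0.0299 0.0505]
```

Call:
servo_tool(
  increments=[
    {"offset": [-0.5, 0, 0], "yaw": 0},
    {"offset": [-2, 0, 0], "yaw": 0},
    {"offset": [-4, 0, 0], "yaw": 0},
    {"offset": [-6, 0, 0], "yaw": 0},
    {"offset": [-9, 0, 0], "yaw": 0},
    {"offset": [-12, 0, 0], "yaw": 0},
    {"offset": [-12, 0, 0], "yaw": 0},
    {"offset": [-12, 0, 0], "yaw": 0},
  ],
)

```text
clock: 23.8
tcp_pos: [0.5421, 0.0298, 0.1714]
orientation: [0.706, 0.05, 0.705, -0.05]
wrist_force: [-0.4, -1.2, -0.6]
finger_gap: -0.0002
```

```bash
python3 -c "
from h import *;p,d=avg(3);cv2.imwrite('pics/end.png',p[...,::-1]);print(env.get_state()['qvel'].round(3))"
```

```text
avgF [ 0.63 -0.02 -0.04 -0.    0.02  0.02] tcp [0.5409 0.0299 0.1697]
[ 0.002  0.006 -0.003 -0.     0.001  0.   ]
```

View pics/end.png

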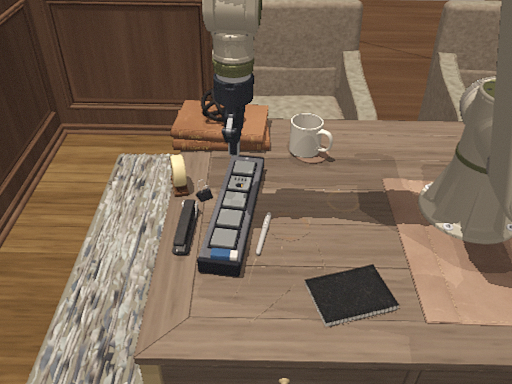

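The final picture shows the fingers clear above the box (tip at about 233,150). The covers look flat, and the pen, notebook, mug, stapler, clip, clock and eraser are where they were at the start.

```bash
python3 -c "
from workcell import env;print(env.hand_in())"
```

```text
the job is handed in; nothing more can be done
None
```

I found the loose cover, pressed it home and handed the job in. It is the third cover from the eraser end, next to the jack. The hand-in gave no verdict.

- **Finding it:** I pressed all four covers near the front edge with shut fingers. The other three showed only stiff contact, at about z = 49 mm. The first pass was ambiguous because the sensor noise is about 0.5 N. I pressed the third cover's edge again and averaged the readings. It gave way softly, 0.7 N at 50.7 mm and 1.8 N at 49.5 mm. I work that out as a tilt of about 0.12 rad, from fingertip height rather than a direct reading.
- **Pressing it home:** In the middle it met the finger at about 52 mm, went down under about 7 N and stopped at about 48.5 mm. I finished with a 22 N vertical push, well under the 60 N limit.
- **Last checks:** Coming back down to 50.5 mm on that cover met nothing (0.2 N), so it stays down. The fingers ended clear at z = 0.17 m with no contact force. By eye, the final picture shows nothing else moved.
- **One disagreement:** The wrist camera put the covers about 1–2 mm nearer the front than the side camera did. I pressed with a position between the two.

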